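Set the reference cell in the aquarium photometer

ROBOT

A 7-joint arm with a two-finger parallel gripper is mounted at the origin on the work surface. World frame = base frame: x ahead of the robot, y to its left, z up, the work surface at z = 0. Lengths are in m, angles in rad, forces in N, time in s.
With the tool pointing down it reaches from about 0.425 to 1.025 m from the base axis. Payload 9.4 kg.
Tool frame: the origin (TCP) lies at the very end of the fingers, on their centre line; the grasp point (between the pads) lies 19 mm behind it; z points along the fingers, y is the line along which they close (so a half turn about z gives the same grasp; the last joint's range is limited). The gripper opens to 93 mm and grips with 3 to 60 N. Pads are 15 mm wide; open, the fingers measure 128 mm over their backs; the gripper's body (75 mm by 188 mm) begins 65 mm behind the grasp point.
Start: joints at [1.045, 0.599, -0.003, 1.599, 0.002, 0.943, -0.08], TCP at [0.315, -0.653, 0.219] pointing down, gripper open.
Joint ranges: [-2.57, 2.57], [-0.35, 1.97], [-1.29, 1.29], [0.11, 2.56], [-1.05, 4.19], [0.11, 1.86], [-2.63, 2.63]. Speed limits (rad/s): [2.22, 2.22, 3.01, 3.01, 3.14, 3.14, 3.14].

INTERFACE

Orientations are given as a unit quaternion [w, x, y, z].
In Python, from cell import bot, effector, solve_ik, readout, eyes, ticket gives the robot as it stands. Calls block until the motion is done:
- bot.reach(position, orientation): joint-space move of the TCP to a pose.
- bot.move_linear(position, velocity=0.15, rot=None): straight line of the TCP; rot=None keeps the orientation; velocity is the mean speed in m/s.
- bot.goto_joints(angles): joint-space move.
- effector.grip(opening, newtons=None): finger opening in m; newtons is the grip in N (None keeps the last); returns when the fingers have stopped.
- bot.pause(seconds).
- solve_ik(position, orientation): joint angles nearest the present ones, or None.
- readout.sense(): the state.
- eyes.capture(name): name is "scene" or "top" or "wrist"; returns a dict with "color" (420x560x3 uint8, blue, green, red), "z_map" (420x560 float32, m along the optical axis (not along the pixel's ray), 0 where there is no reading), "K" (3x3 intrinsics, pixels), "rvec" (rotation vector, rad) and "tvec" (3), from world to camera coordinates, as OpenCV has them. Camera axes: x right, y down, z forward; pixel columns grow to the right and rows downward; lengths in m; the calibration is good to about 2 mm. The wrist camera is an equidistant fisheye: a pixel r from the principal point sees the ray r / f radians off the axis. A picture is of the moment at which its call begins.
A pose or a line that the arm cannot do raises bot.PlanningError and nothing moves.
- ticket.finish_job(): hands the job in; it is judged then, once.
The state is a dict: "time_s": time; "q": joint angles; "qvel": joint speeds; "joint_torque": joint torques, N m; "ee_pos": TCP position; "ee_rot": TCP orientation; "ft_force": force on the tool from outside, world axes, zero at the start; "moment": the same for the moment, N m; "width": finger opening in m; "grasp_force": force on a finger pad.
Only numpy, scipy, OpenCV 4.12 (cv2) and the standard library are available. Lean on these libraries where they do the work, as an engineer would, in place of code of your own. Each camera call takes 0.05 s, during which the arm holds its last target. There are 200 camera calls.

TASK

Set the square glass reference cell in the well of the white photometer, turned so that its clear faces (not the frosted ones) look along the light path, and push it down through the grip of the side spring until you feel the springy foot below. Press it onto that foot firmly but gently (about 11 N; more than 18 N damages it), then let go and leave it standing upright on the foot, without disturbing the other things on the shelf.

Things in the scene. Friction and masses are not known exactly. Their poses are not given: they have to be found in the camera images.
- cell_center (a point): The cell: upright square glass prism, 24 x 24 mm, 92 mm tall, about 100 g, standing on the shelf at any yaw. Point at its centre, 46 mm above its underside; z up. Lower 57 mm glass with an amber plate inside, upper 35 mm black cap. Faces towards its +y and -y are clear, those towards +x and -x frosted white.
- cap_center (a point): Centre of the cell's black cap, the part to grip: 24 x 24 x 35 mm, 28.5 mm above the cell's centre, axes as the cell's. Orange stripe over the cap's top, and down its two clear sides, runs along the cell's y, from clear face to clear face. Grip at this point or higher: with the foot set low it ends 27 mm above the photometer's top.
- meter: The photometer: white fixed box, 100 mm (x) by 130 mm (y), 60 mm tall; at its +y end a lamp barrel reaches 28 mm further, at -y a grey detector 16 mm, both below the top. Origin at the centre of its underside, z up. The light path runs along its y through the well, marked by a yellow stripe on the top on either side of the well.
- well_mouth (a point): Well mouth, level with the photometer's top, on the axis where the cell stands; axes as the photometer's. A square hole: walls at y = -13 and +13 mm; +x wall (datum) at x = +12 mm; the sprung jaw faces it. The top 6 mm of the rim is a funnel sloping out 5 mm on the datum and both y sides. The cell ends up pushed by the jaw against the datum, at x = 0.
- jaw: Orange sprung jaw at the well's -x side; origin and axes as the photometer's. Its flat stands at x = -10 mm, 2 mm in the cell's way; its top 16 mm slopes out to x = -15.5 mm, 2 mm below the top. It yields to -x by up to 4.5 mm, pushing sideways with about 4 N; wedging and friction resist pushing the cell in with some 1 to 5 N and keep it from sinking by its own weight.
- seat: Marks mid-range of the sprung foot the cell must stand on, out of sight at the bottom of the well: on the well's axis, 26 mm above the photometer's underside (34 mm below its top). The true top of the foot lies anywhere from 11 mm below to 11 mm above this point, differs each time and is not measured: feel for it. The foot gives 8 N per mm (4 mm travel), damped.
- vial_center (a point): A round sealed green glass vial with a white cap, 27 mm across, 73 mm tall, standing; not needed, leave alone. Point 36 mm above its underside. It and the cell may have exchanged places.
- remote1: A black remote control lying flat, 170 x 45 x 18 mm, long along its x; origin under its centre. Leave alone.
- remote2: A second black remote control of the same size, with a red button; origin under its centre. Leave alone.
- piggy: An orange ceramic piggy bank, about 120 mm long, 82 mm wide, 98 mm tall; origin under its middle. Leave alone.
Mind the look-alikes: they are no part of the job. Of the things that look like the meter, take the one that is nearest to the robot's base at the start.

How it is judged:
On the way, in this order (a step that is already met when the one before it is completed fails the run):
1. the cell is lifted clear of the shelf (height (world z) of cell_center above 0.072 m and not (contact force between cell and table above 0.01 N)), for 0.1 s.
2. the cell, clear faces along the light path, is pressed on the foot with at least 6 N (contact force between cell and seat above 6 N and angle between the y axis of cell_center and the y axis of meter, either way round below 0.12 rad and horizontal distance between cell_center and seat below 0.006 m), for 0.2 s.
At the end, for the whole second after the job is handed in: The cell stands released and at rest in the well, on the foot (touching it with more than 0.1 N), upright within 0.08 rad, its axis within 3 mm of the well's, its centre less than 60 mm above the seat point, its clear faces square to the light path within 0.08 rad (contact force between cell and seat above 0.1 N and angle between the y axis of cell_center and the y axis of meter, either way round below 0.08 rad and angle between cell_center's own z axis and vertical below 0.08 rad and horizontal distance between cell_center and seat below 0.003 m and z of cell_center in the frame of seat below 0.06 m and not (contact force between cell and the fingers above 0.01 N) and linear speed of cell below 0.01 m/s).
It fails at once if the cell is pressed on the foot with more than 18 N (contact force between cell and seat above 18 N).
It fails at once if the cell falls over (angle between cell_center's own z axis and vertical above 0.8 rad).
It fails at once if the vial is moved by more than 2 cm (distance of vial_center from where it was at the start of the episode above 0.02 m).
It fails at once if a remote is moved by more than 2 cm (distance of any of remote1, remote2 from where it was at the start of the episode above 0.02 m).
It fails at once if the piggy bank is moved by more than 2 cm (distance of piggy from where it was at the start of the episode above 0.02 m).
It also fails if it takes over 67 s, if anything falls off the work surface, if the arm or the gripper's body presses on something with over 40 N, if the wrist force passes 120 N, or if a joint passes its speed limit or range.

## Working session

There is one attempt and no reset: what is moved stays moved. The work goes in short steps, each a Python script; the robot and the scene stay as the last script left them, time stands still between calls to the robot, and variables do not carry over. Pictures are saved under pics/ and viewed, at most 10 in all, crops included, and the job is handed in when it is done.

```bash
mkdir -p pics; ls
cat > h.py <<'E'
import numpy as np, cv2
from cell import bot, effector, solve_ik, readout, eyes, ticket
E
python3 - <<'E'
from h import *
import pickle
s=readout.sense();print(s)
for n in("scene","top"):
    c=eyes.capture(n);pickle.dump(c,open(n+".pkl","wb"));cv2.imwrite(f"pics/{n}0.png",c["color"])
    R=cv2.Rodrigues(c["rvec"])[0];print(n,c["K"],-R.T@c["tvec"],R[2])
E
```

```text
pics
{'time_s': 0.0, 'q': array([ 1.04531324,  0.60014202, -0.00254606,  1.60015174,  0.00177668,
        0.94288742, -0.07980406]), 'qvel': array([ 0.00110401,  0.0010548 , -0.00120865, -0.00011115, -0.00112371,
       -0.00031961,  0.00020505]), 'joint_torque': array([-3.30819475e-04, -7.65061069e+01,  1.49669722e+00, -2.52350646e+01,
       -5.25877741e-02,  1.68292166e-02,  1.49846915e-04]), 'ee_pos': array([ 0.3143274 , -0.65275968,  0.21773991]), 'ee_rot': array([-7.56976291e-04,  9.74924576e-01,  2.22534136e-01, -2.36730839e-04]), 'ft_force': array([ 0.23621533, -0.03997727,  0.00345869]), 'moment': array([ 0.01555214, -0.01974461,  0.06399911]), 'grasp_force': 0.0, 'width': 0.09314739992478684}
scene [[525.70600342   0.         289.91890729]
 [  0.         525.70600342 200.02648008]
 [  0.           0.           1.        ]] [ 1.10344688 -0.46681523  1.15213431] [-0.38582252  0.38877803 -0.83665562]
top [[386.29414921   0.         282.38456043]
 [  0.         386.29414921 209.38080526]
 [  0.           0.           1.        ]] [0.41378117 0.04122811 1.09661441] [ 0.16910345 -0.01172653 -0.98552854]
```

View pics/scene0.png

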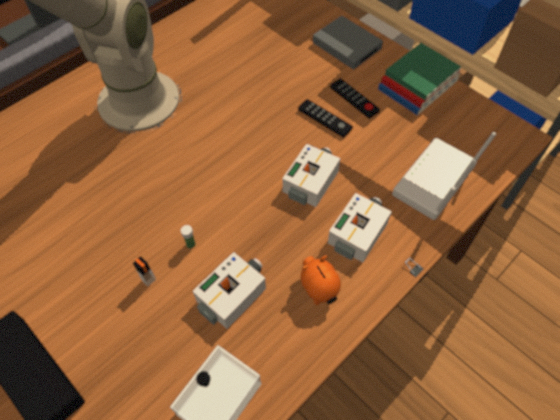

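View pics/top0.png

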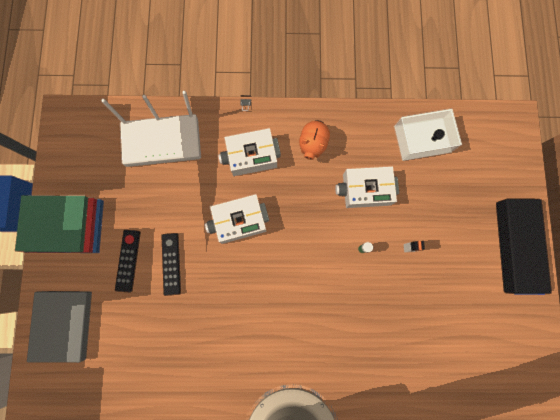

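The scene view shows three white photometers at (312,175), (360,226) and (230,288), the cell at (145,270) and the vial at (188,236). In the top view the photometers are at (238,219), (250,152) and (371,187), the cell with its orange stripe at (415,246) and the vial at (368,247).

```bash
cat >> h.py <<'E'
def rays(c,uv):
    """world origin and unit directions for pixels"""
    R=cv2.Rodrigues(c["rvec"])[0]; o=-R.T@np.ravel(c["tvec"])
    uv=np.atleast_2d(np.asarray(uv,float)); K=c["K"]
    d=np.c_[(uv[:,0]-K[0,2])/K[0,0],(uv[:,1]-K[1,2])/K[1,1]]
    if c.get("fish"):
        r=np.hypot(*d.T); s=np.where(r>1e-9,np.sin(r)/np.maximum(r,1e-9),1)
        d=np.c_[d*s[:,None],np.cos(r)]
    else: d=np.c_[d,np.ones(len(d))]
    return o,d@R
def onplane(c,uv,z):
    o,d=rays(c,uv); return o+d*((z-o[2])/d[:,2])[:,None]
def cloud(c):
    v,u=np.mgrid[:420,:560]; o,d=rays(c,np.c_[u.ravel(),v.ravel()])
    R=cv2.Rodrigues(c["rvec"])[0]
    d=d/(d@R[2])[:,None]
    return (o+d*c["z_map"].reshape(-1,1)).reshape(420,560,3)
def hsv(c): return cv2.cvtColor(c["color"],cv2.COLOR_BGR2HSV)
E
python3 - <<'E'
from h import *
import pickle
for n in("top","scene"):
    c=pickle.load(open(n+".pkl","rb"));P=cloud(c);H=hsv(c)
    ok=(c["z_map"]>0)
    print(n,"table z",np.median(P[...,2][ok&(H[...,1]>110)]))
    m=(ok&(abs(P[...,2]-.06)<.008)&(H[...,1]<60)&(H[...,2]>130)).astype(np.uint8)
    m=cv2.morphologyEx(m,cv2.MORPH_CLOSE,np.ones((5,5)))
    nl,L,st,ce=cv2.connectedComponentsWithStats(m)
    for i in range(1,nl):
        if st[i,4]>300:
            p=onplane(c,np.argwhere(L==i)[:,::-1],.06)[:,:2]
            print("white",ce[i].round(),st[i,4],np.array(cv2.minAreaRect((p*1000).astype(np.float32))[0]),cv2.minAreaRect((p*1000).astype(np.float32))[1:],np.hypot(*p.mean(0)))
    o=((H[...,0]>3)&(H[...,0]<16)&(H[...,1]>200)&(H[...,2]>150)&ok&(P[...,2]>.03)).astype(np.uint8)
    nl,L,st,ce=cv2.connectedComponentsWithStats(o)
    for i in range(1,nl):
        if st[i,4]>5: print("orange",ce[i].round(1),st[i,4],P[L==i].mean(0).round(4),P[L==i][:,2].max())
    d=(ok&(P[...,2]>.025)&(P[...,2]<.12)).astype(np.uint8)
    nl,L,st,ce=cv2.connectedComponentsWithStats(d)
    for i in range(1,nl):
        if 20<st[i,4]<3000: print("obj",ce[i].round(1),st[i,4],np.median(P[L==i],0).round(4),P[L==i].min(0).round(3),P[L==i].max(0).round(3))
E
python3 - <<'E'
import cv2
t=cv2.imread('pics/top0.png');s=cv2.imread('pics/scene0.png')
f=lambda a:cv2.resize(a,(400,300),interpolation=cv2.INTER_CUBIC)
cv2.imwrite('pics/crops.png',cv2.vconcat([cv2.hconcat([f(t[185:254,195:287]),f(t[150:219,340:432])]),cv2.hconcat([f(t[225:270,390:450]),f(s[240:300,115:195])])]))
E
```

```text
top table z -0.000510852938512274
white [428. 133.] 1080 [ 817.42944336 -387.97424316] ((114.08507537841797, 156.6027374267578), 11.51734447479248) 0.8988955909812487
white [250. 149.] 1373 [761.04333496 119.31253052] ((101.65923309326172, 129.96446228027344), 12.216973304748535) 0.7721938267377921
white [370. 185.] 1430 [ 661.0881958  -214.91316223] ((101.21925354003906, 131.64137268066406), 4.044137001037598) 0.6963228937364483
white [237. 217.] 1495 [567.75238037 150.19567871] ((100.46234893798828, 129.65780639648438), 15.729768753051758) 0.5892001346563394
obj [428.6 133. ] 2382 [ 0.8087 -0.3803  0.07  ] [ 0.75  -0.471  0.025] [ 0.884 -0.304  0.118]
obj [314.  138.8] 894 [ 0.7853 -0.056   0.0831] [ 0.737 -0.102  0.041] [ 0.852 -0.017  0.102]
obj [250.1 151.1] 1945 [0.7563 0.1199 0.0601] [0.699 0.036 0.025] [0.824 0.213 0.066]
obj [369.  186.4] 1995 [ 0.6584 -0.2113  0.0596] [ 0.608 -0.296  0.025] [ 0.714 -0.122  0.066]
obj [237.3 218.5] 2020 [0.5662 0.151  0.0604] [0.503 0.068 0.025] [0.632 0.244 0.067]
obj [415.1 246.1] 176 [ 0.4922 -0.3191  0.0889] [ 0.481 -0.342  0.025] [ 0.50
[... 1418 characters left out ...]
] 2960 [0.5594 0.6194 0.0651] [0.473 0.534 0.025] [0.628 0.737 0.074]
obj [136.3  96.9] 1472 [ 0.063  -0.0316  0.0688] [-0.033 -0.083  0.025] [0.084 0.077 0.12 ]
obj [309.9 173.4] 2116 [0.5757 0.1364 0.0588] [0.504 0.063 0.025] [0.635 0.243 0.068]
obj [480.4 151.5] 77 [0.8534 0.4832 0.0854] [0.844 0.474 0.047] [0.86  0.49  0.119]
obj [358.4 225.9] 2446 [0.7668 0.1056 0.059 ] [0.702 0.032 0.025] [0.825 0.213 0.068]
obj [186.9 234.2] 181 [ 0.4978 -0.2027  0.0687] [ 0.478 -0.213  0.025] [ 0.505 -0.187  0.078]
obj [142.4 269. ] 305 [ 0.505  -0.3331  0.0762] [ 0.481 -0.344  0.026] [ 0.509 -0.318  0.098]
obj [319.6 280.2] 1420 [ 0.8061 -0.073   0.0811] [ 0.737 -0.107  0.032] [ 0.854 -0.023  0.102]
```

View pics/crops.png

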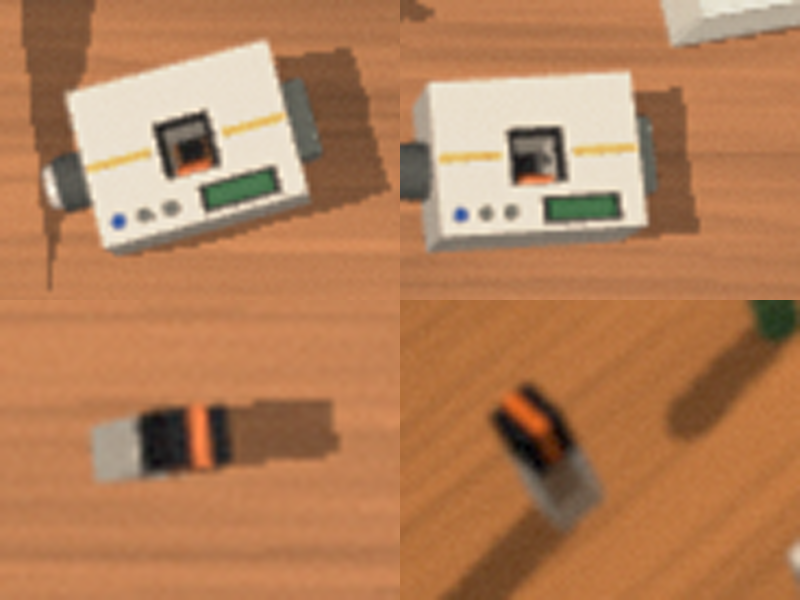

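The crops show the nearest photometer with its lamp at the left (+y) and its jaw on the robot side (-x). The cell stands upright with its stripe roughly along world x. Both are coherent with the model, so next comes the wrist camera for finer measurement.

```bash
cat >> h.py <<'E'
import pickle
def down(phi): return np.array([0,np.cos(phi/2),np.sin(phi/2),0])   # tool x at yaw phi, z down
def wrist(tag):
    c=eyes.capture("wrist"); c["fish"]=1; c["ee"]=readout.sense()["ee_pos"]
    pickle.dump(c,open(tag+".pkl","wb")); cv2.imwrite(f"pics/{tag}.png",c["color"]); return c
E
python3 - <<'E'
from h import *
for p in((.493,-.33,.26),(.569,.149,.26)):
  for d in(-164,-74,16,106,-90,90,0,180):
    q=solve_ik(np.array(p),down(np.radians(d))); print(p,d,None if q is None else np.round(q,2))
bot.reach(np.array([.493,-.33,.26]),down(np.pi/2) if solve_ik(np.array([.493,-.33,.26]),down(np.pi/2)) is not None else down(-np.pi/2))
c=wrist("w1");R=cv2.Rodrigues(c["rvec"])[0];print(c["K"],-R.T@c["tvec"],R[2],readout.sense()["time_s"])
E
```

```text
(0.493, -0.33, 0.26) -164 [ 1.06  0.51 -0.84  1.83  0.45  1.    1.89]
(0.493, -0.33, 0.26) -74 [ 0.16  0.43  0.48  1.89 -0.25  0.89 -2.1 ]
(0.493, -0.33, 0.26) 16 [ 0.48  0.4   0.02  1.87 -0.01  0.88 -0.79]
(0.493, -0.33, 0.26) 106 [ 0.78  0.42 -0.41  1.85  0.21  0.91  0.56]
(0.493, -0.33, 0.26) -90 [ 0.11  0.44  0.56  1.89 -0.29  0.9  -2.33]
(0.493, -0.33, 0.26) 90 [ 0.73  0.41 -0.33  1.85  0.17  0.91  0.32]
(0.493, -0.33, 0.26) 0 [ 0.42  0.4   0.1   1.87 -0.05  0.88 -1.02]
(0.493, -0.33, 0.26) 180 [ 1.02  0.49 -0.77  1.83  0.41  0.98  1.65]
(0.569, 0.149, 0.26) -164 [ 0.26  0.52 -0.9   1.84  0.48  1.01  1.01]
(0.569, 0.149, 0.26) -74 [-1.04  0.61  1.12  1.91 -0.65  1.03 -2.5 ]
(0.569, 0.149, 0.26) 16 [-0.17  0.4  -0.25  1.86  0.13  0.89 -1.78]
(0.569, 0.149, 0.26) 106 [ 0.03  0.44 -0.54  1.85  0.27  0.93 -0.36]
(0.569, 0.149, 0.26) -90 [ 0.36  0.6  -1.1   1.83  0.6   1.09  2.17]
(0.569, 0.149, 0.26) 90 [-0.01  0.43 -0.48  1.85  0.24  0.92 -0.6 ]
(0.569, 0.149, 0.26) 0 [-0.21  0.4  -0.2   1.87  0.1   0.89 -2.03]
(0.569, 0.149, 0.26) 180 [ 0.21  0.5  -0.83  1.84  0.44  0.99  0.77]
[[325.1922621    0.         279.68278913]
 [  0.         325.1922621  204.22416259]
 [  0.           0.           1.        ]] [ 0.49233082 -0.25516473  0.42578247] [-0.00333697 -0.27350405 -0.96186506] 1.5417
```

View pics/w1.png

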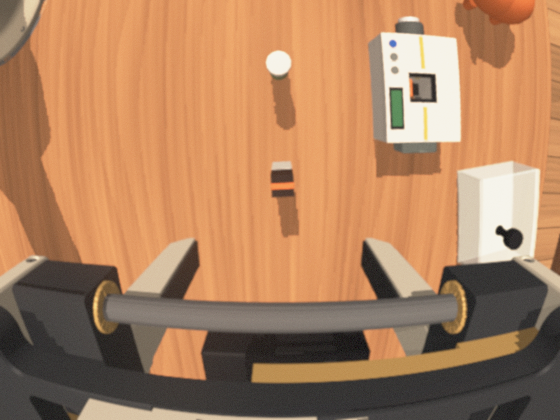

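The wrist view shows the cell at (282,180), its stripe at (283,187) running across the image, and the fingers closing in that same direction. The vial is at (278,64). I'll take closer views of the cell and the well from matching camera poses, so that calibration bias cancels.

```bash
cat >> h.py <<'E'
def stripe(c,near,z,lo,hi,rad=.03):
    """orange/yellow pixels near a point on plane z -> rect in mm"""
    H=hsv(c); m=(H[...,0]>=lo)&(H[...,0]<=hi)&(H[...,1]>170)&(H[...,2]>120)
    uv=np.argwhere(m)[:,::-1]; p=onplane(c,uv,z)[:,:2]; k=np.hypot(*(p-near).T)<rad
    return uv[k],p[k]
E
python3 - <<'E'
from h import *
A=np.array
for i,(p) in enumerate([(.493,-.375,.15),(.493,-.395,.15)]):
    bot.move_linear(A(p),velocity=.12); bot.pause(.3)
    c=wrist(f"c{i}"); uv,P=stripe(c,A([.493,-.33]),.092,2,16)
    print(len(uv),uv.mean(0),P.mean(0),cv2.minAreaRect((P*1000).astype(np.float32)),"ee",c["ee"])
for i,p in enumerate([(.569,.104,.118),(.569,.084,.118)]):
    if i==0: bot.reach(A(p),down(np.radians(105.8)))
    else: bot.move_linear(A(p),velocity=.12)
    bot.pause(.3); c=wrist(f"m{i}");print(c["ee"],readout.sense()["time_s"])
a=[cv2.imread(f"pics/{n}.png")[60:290,130:430] for n in("c0","c1","m0","m1")]
a=[cv2.resize(x,(400,300)) for x in a]
cv2.imwrite("pics/q.png",cv2.vconcat([cv2.hconcat(a[:2]),cv2.hconcat(a[2:])]))
E
```

```text
97 [282.57731959 159.1443299 ] [ 0.49447138 -0.32965665] ((494.05596923828125, -329.79107666015625), (22.632057189941406, 6.82841682434082), 3.49100661277771) ee [ 0.4931239  -0.37500518  0.1503612 ]
81 [283.2345679  131.67901235] [ 0.49473242 -0.33000603] ((493.88421630859375, -329.7484130859375), (22.351011276245117, 6.589481353759766), 4.146965026855469) ee [ 0.49308595 -0.39463085  0.15003666]
[0.56912305 0.10358746 0.11800527] 5.8833
[0.56898021 0.08449372 0.11801473] 6.55
```

View pics/q.png

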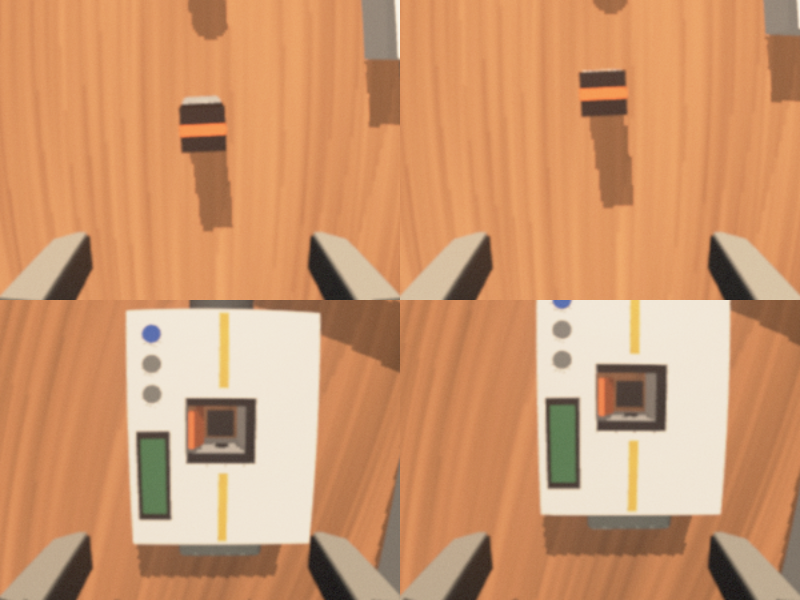

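The top crops show the cap with its stripe nearly horizontal. The bottom crops show the photometer with the orange jaw on the left, the yellow stripes in line with the well, and the lamp end up. Next I measure the well from the yellow line, the box outline and the dark well frame.

Run:
```python
from h import *
A=np.array
for n in("m0","m1"):
    c=pickle.load(open(n+".pkl","rb"));H=hsv(c)
    uv,P=stripe(c,A([.569,.149]),.06,18,30,.075)
    vx,vy,x0,y0=cv2.fitLine((P*1000).astype(np.float32),cv2.DIST_HUBER,0,.01,.01).ravel()
    if vy<0: vx,vy=-vx,-vy
    yaw=np.arctan2(-vx,vy); ex=A([np.cos(yaw),np.sin(yaw)]);ey=A([-ex[1],ex[0]])
    print(n,"yaw deg",np.degrees(yaw),"line x coord",ex@(P.mean(0))*1000,len(P))
    s=np.sort((P@ey)*1000); k=np.argmax(np.diff(s)); print(" stripe ends",s[0],s[k],s[k+1],s[-1],"mid",(s[k]+s[k+1])/2,(s[0]+s[-1])/2)
    w=((H[...,1]<70)&(H[...,2]>150)).astype(np.uint8)
    nl,L,st,ce=cv2.connectedComponentsWithStats(w); lab=np.argwhere(w)[:,::-1]
    pw=onplane(c,lab,.06)[:,:2]; k=np.hypot(*(pw-A([.569,.149])).T)<.05; 
    i=np.bincount(L[lab[k][:,1],lab[k][:,0]]).argmax(); m=(L==i).astype(np.uint8)
    co,hi=cv2.findContours(m,cv2.RETR_CCOMP,cv2.CHAIN_APPROX_NONE)
    for cc,h in zip(co,hi[0]):
        q=onplane(c,cc[:,0],.06)[:,:2]*1000
        if len(cc)>60:
            X=q@ex;Y=q@ey; r=cv2.minAreaRect(q.astype(np.float32))
            print(" contour hole" if h[3]>=0 else " outer",len(cc),"x",X.min(),X.max(),"y",Y.min(),Y.max(),"mid",(X.min()+X.max())/2,(Y.min()+Y.max())/2,r)
```

```text
Traceback (most recent call last):
cv2.error: OpenCV(4.12.0) /io/opencv/modules/imgproc/src/linefit.cpp:50: error: (-215:Assertion failed) count > 0 in function 'fitLine2D_wods'
```

```bash
sed -i 's/lo,hi,rad=.03)/lo,hi,rad=.03,smin=170)/; s/>170)&(H/>smin)\&(H/' h.py
cat > m.py <<'E'
from h import *
A=np.array
def meter(c,verb=True):
    H=hsv(c)
    uv,P=stripe(c,A([.569,.149]),.06,18,32,.07,90)
    vx,vy,x0,y0=cv2.fitLine((P*1000).astype(np.float32),cv2.DIST_HUBER,0,.01,.01).ravel()
    if vy<0: vx,vy=-vx,-vy
    yaw=np.arctan2(-vx,vy); ex=A([np.cos(yaw),np.sin(yaw)]);ey=A([-ex[1],ex[0]])
    print("yaw deg",np.degrees(yaw),"line x coord",ex@(P.mean(0))*1000,len(P))
    s=np.sort((P@ey)*1000); k=np.argmax(np.diff(s)); print(" stripe ends",s[0],s[k],s[k+1],s[-1],"mid",(s[k]+s[k+1])/2,(s[0]+s[-1])/2)
    w=((H[...,1]<70)&(H[...,2]>150)).astype(np.uint8)
    w[uv[:,1],uv[:,0]]=1; w=cv2.morphologyEx(w,cv2.MORPH_CLOSE,np.ones((3,3)))
    for cc,h in zip(*[(a,b[0]) for a,b in [cv2.findContours(w,cv2.RETR_CCOMP,cv2.CHAIN_APPROX_NONE)]][0]):
        q=onplane(c,cc[:,0],.06)[:,:2]*1000
        if len(cc)>60 and np.hypot(*(q.mean(0)-[569,149]))<30:
            X=q@ex;Y=q@ey; r=cv2.minAreaRect(q.astype(np.float32))
            print(" hole" if h[3]>=0 else " outer",len(cc),"x",X.min(),X.max(),"y",Y.min(),Y.max(),"mid",(X.min()+X.max())/2,(Y.min()+Y.max())/2,r)
    return yaw
E
python3 - <<'E'
from m import *
for n in("m0","m1"): print(n); meter(pickle.load(open(n+".pkl","rb")))
E
```

```text
m0
yaw deg 15.739901 line x coord 587.647764610626 720
 stripe ends -72.62900193209997 -33.47455705793613 13.798334784541881 52.66556778878126 mid -9.838111136697126 -9.981717071659354
 outer 75 x 573.4360866718889 598.0347609396191 y -21.22025197119463 -16.17437960601164 mid 585.735423805754 -18.697315788603134 ((568.8334350585938, 140.88612365722656), (24.598772048950195, 4.990144729614258), 16.045312881469727)
 outer 625 x 537.4331831919035 637.554461310504 y -75.23606119855944 55.693662540153284 mid 587.4938222512037 -9.771199329203078 ((568.0781860351562, 149.9769744873047), (100.09947204589844, 130.91416931152344), 15.6639986038208)
 hole 200 x 567.7926708430609 604.8089177968837 y -27.688297410402686 7.81184291679383 mid 586.3007943199723 -9.938227246804429 ((566.9931030273438, 149.4598846435547), (37.070335388183594, 35.41990661621094), 15.91991901397705)
m1
yaw deg 15.67078 line x coord 587.6303152401542 755
 stripe ends -71.77178718527635 -32.74839932859815 14.508445251752388 53.32022146486143 mid -9.11997703842288 -9.22578286020746
 outer 67 x 574.3698924440096 597.2802811025628 y -21.50968805132791 -18.60874399541096 mid 585.8250867732861 -20.059216023369437 ((569.4732055664062, 138.87637329101562), (22.91188621520996, 2.8149101734161377), 16.31804847717285)
 outer 633 x 537.3236316989892 637.6665168140681 y -74.93941227984851 56.453550034615375 mid 587.4950742565286 -9.242931122616568 ((568.1849975585938, 149.80865478515625), (100.29139709472656, 131.35098266601562), 15.745734214782715)
 hole 204 x 567.4138540182547 604.7492253680114 y -27.241564310936525 8.896858570945692 mid 586.081539693133 -9.172352869995416 ((566.7522583007812, 149.53517150878906), (37.325172424316406, 36.07823944091797), 16.011985778808594)
```

The box measures 100 x 131 mm, as it should. The well is at (0.5682, 0.1500) with meter yaw 15.7°, and the cell is at (0.4940, -0.3298) with its stripe yaw at about 3.8°. Now I grasp, lift, carry it over and check the alignment with the cell in hand.

Run:
```python
from m import *
g=down(np.radians(93.8)); p=A([.494,-.3298,.0595])
bot.reach(p+[0,0,.11],g); bot.move_linear(p,velocity=.12); bot.pause(.2)
print(readout.sense()["ft_force"])
effector.grip(0.0,35); s=readout.sense(); print("width",s["width"],s["grasp_force"],s["ft_force"],s["ee_pos"])
bot.move_linear(p+[0,0,.12],velocity=.12); bot.pause(.2); s=readout.sense(); print("lift",s["width"],s["ft_force"])
bot.reach(A([.5682,.1500,.20]),down(np.radians(195.7)))
bot.move_linear(A([.5682,.1500,.1345]),velocity=.12); bot.pause(.4)
s=readout.sense(); print(s["ee_pos"],s["ee_rot"],s["ft_force"],s["moment"],s["width"],s["time_s"])
c=wrist("h0")
cv2.imwrite("pics/h0c.png",cv2.resize(c["color"][60:340,80:480],(800,560)))
```

```text
[0.63894428 0.35207116 0.45899065]
width 0.023967735880939693 34.991628527641296 [-0.36642577 -0.50183387 -1.43353043] [ 0.49393753 -0.32978578  0.05942286]
lift 0.02359081689708252 [ 0.07680271  0.12486257 -0.93521037]
[0.56837911 0.1499716  0.13483645] [ 2.96032369e-04 -1.36506917e-01  9.90639073e-01 -2.55356483e-05] [-0.09211279 -0.48465859 -1.14821953] [ 0.05164381 -0.12886295 -0.04106408] 0.02376142414205091 14.6667
```

View pics/h0c.png

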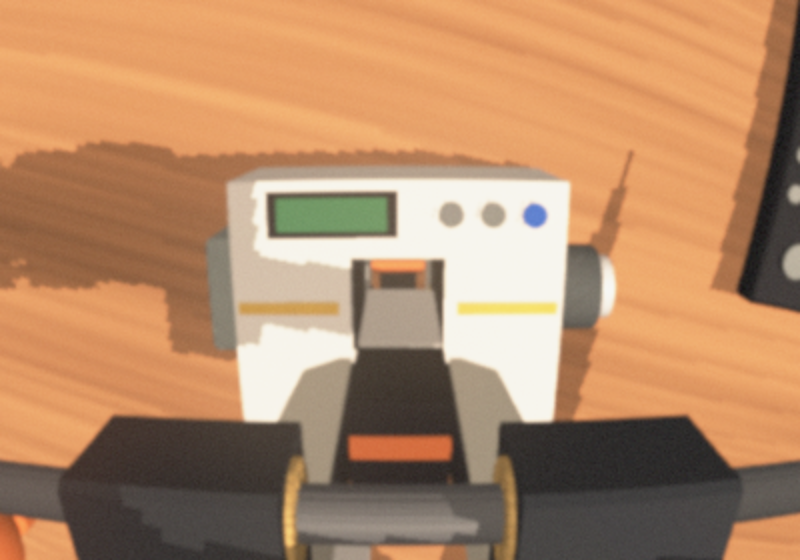

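The held cell stands over the well. Its frosted face looks at the camera (crop 360-440, 290-345), the cap stripe is at crop (400,447), and the yellow stripes are at crop y≈308 on either side. I compare cap stripe against meter numerically.

Run:
```python
from m import *
c=pickle.load(open("h0.pkl","rb")); tcp=c["ee"]; print(tcp)
zt=tcp[2]+.019-.0325+.046
uv,P=stripe(c,tcp[:2],zt,2,16,.03); r=cv2.minAreaRect((P*1000).astype(np.float32)); print("stripe",len(P),P.mean(0),r)
yaw=np.radians(15.7);ex=A([np.cos(yaw),np.sin(yaw)]);ey=A([-ex[1],ex[0]])
print("stripe meter coords vs nominal",(A(r[0])/1000-[.5682,.15])@np.c_[ex,ey]*1000)
uv,P=stripe(c,A([.569,.149]),.06,18,32,.07,90)
P=P[(abs(P@ex-.5876)<.006)]; d=(P-[.5682,.15]); X=d@ex*1000;Y=d@ey*1000
print("line",len(X),"L x",X[Y<0].mean(),"R x",X[Y>0].mean(),"ends",Y.min(),Y[Y<0].max(),Y[Y>0].min(),Y.max())
# cell lower front edge and well frame: brightness profile rows
g=cv2.cvtColor(c["color"],cv2.COLOR_BGR2GRAY).astype(int)
for v in(200,203,208,212,222): print(v,g[v,250:308].tolist())
```

```text
[0.56830361 0.14998611 0.13474653]
stripe 560 [0.56843902 0.15103863] ((568.3798217773438, 150.9261474609375), (6.082496643066406, 23.56407928466797), 15.701029777526855)
stripe meter coords vs nominal [0.42372886 0.84293466]
line 482 L x -0.2037256058504847 R x 0.026969056090694082 ends -63.067498662541205 -23.82131561568697 23.590315356570674 62.0953435619794
200 [199, 196, 200, 198, 184, 151, 104, 77, 74, 74, 76, 86, 109, 132, 132, 128, 131, 129, 129, 116, 95, 81, 81, 81, 83, 78, 81, 78, 81, 81, 82, 77, 83, 83, 83, 80, 85, 99, 117, 129, 130, 133, 139, 142, 136, 116, 92, 85, 77, 83, 90, 146, 221, 243, 245, 245, 245, 245]
203 [197, 199, 197, 198, 185, 153, 108, 81, 74, 74, 76, 81, 100, 115, 118, 108, 114, 128, 129, 121, 105, 94, 92, 92, 90, 89, 94, 88, 92, 93, 94, 91, 91, 89, 94, 89, 92, 104, 117, 127, 127, 128, 137, 144, 134, 113, 91, 87, 77, 78, 89, 145, 221, 243, 245, 245, 245, 245]
208 [200, 199, 199, 197, 186, 151, 109, 80, 71, 73, 75, 83, 111, 144, 161, 162, 161, 160, 161, 161, 165, 164, 162, 160, 161, 162, 161, 162, 162, 164, 163, 165, 163, 164, 161, 163, 166, 164, 166, 164, 163, 164, 165, 165, 164, 163, 147, 118, 89, 82, 85, 147, 223, 243, 245, 245, 245, 245]
212 [194, 195, 197, 196, 188, 159, 112, 78, 70, 71, 74, 92, 128, 153, 161, 160, 164, 162, 164, 161, 160, 163, 162, 164, 165, 164, 160, 162, 162, 163, 165, 160, 164, 163, 165, 162, 166, 164, 162, 163, 161, 165, 163, 162, 165, 164, 161, 143, 112, 83, 91, 175, 239, 245, 245, 245, 245, 244]
222 [193, 196, 197, 195, 192, 166, 124, 84, 74, 84, 116, 145, 158, 159, 161, 161, 162, 162, 163, 163, 164, 163, 160, 162, 161, 161, 164, 164, 162, 161, 166, 161, 163, 164, 163, 160, 162, 163, 163, 164, 162, 164, 163, 163, 162, 166, 163, 165, 155, 129, 109, 175, 238, 245, 245, 245, 245, 245]
```

The cell sits about +1.1 mm in meter y and +0.5 mm in x relative to the well. The bottom-edge profile agrees with this. I correct it with a slight bias toward the jaw, then feel my way down.

Run:
```python
from m import *
yaw=np.radians(15.7);ex=A([np.cos(yaw),np.sin(yaw),0]);ey=A([-ex[1],ex[0],0])
p=A([.5682,.15,.1345])-.0009*ex-.0011*ey
bot.move_linear(p,velocity=.05); bot.pause(.3)
f0=np.mean([(bot.pause(.03),readout.sense()["ft_force"])[1] for _ in range(6)],0); print("f0",f0)
z=.1225; bot.move_linear(A([p[0],p[1],z]),velocity=.05)
def read(n=3): return np.mean([(bot.pause(.02),readout.sense()["ft_force"])[1] for _ in range(n)],0)-f0
hist=[]; log=[]; stop=None
while z>.068:
    z-=.0006; bot.move_linear(A([p[0],p[1],z]),velocity=.015); f=read()
    loc=(f@ex,f@ey,f[2]); log.append((round((z-.0595)*1e3,1),*np.round(loc,1)))
    base=np.median(hist[-8:]) if len(hist)>=3 else 0
    if f[2]>11: stop="hard"; break
    if z-.0595<.041 and f[2]-base>2.5: stop="contact"; break
    hist.append(f[2])
for l in log[::3] if len(log)>24 else log: print(l)
print(log[-6:]); s=readout.sense(); print(stop,"base",base,z,s["ee_pos"],s["width"],s["time_s"])
np.save("st.npy",A([p[0],p[1],z,base,*f0]))
```

```text
f0 [-0.31895252  0.1382835  -1.00518769]
(62.4, np.float64(0.8), np.float64(0.2), np.float64(0.0))
(60.6, np.float64(-0.1), np.float64(-0.5), np.float64(-0.1))
(58.8, np.float64(0.3), np.float64(-0.3), np.float64(0.4))
(57.0, np.float64(0.3), np.float64(0.0), np.float64(0.2))
(55.2, np.float64(0.3), np.float64(-0.4), np.float64(-0.2))
(53.4, np.float64(-0.1), np.float64(-0.3), np.float64(0.2))
(51.6, np.float64(0.0), np.float64(-0.1), np.float64(0.5))
(49.8, np.float64(0.5), np.float64(-0.1), np.float64(0.3))
(48.0, np.float64(2.1), np.float64(-0.0), np.float64(1.2))
(46.2, np.float64(3.5), np.float64(-0.2), np.float64(3.5))
(44.4, np.float64(3.8), np.float64(-0.3), np.float64(3.3))
(42.6, np.float64(4.1), np.float64(-0.7), np.float64(3.5))
(40.8, np.float64(4.1), np.float64(-0.4), np.float64(-0.2))
(39.0, np.float64(4.2), np.float64(0.1), np.float64(1.5))
(37.2, np.float64(4.1), np.float64(-0.6), np.float64(0.8))
(35.4, np.float64(4.7), np.float64(-0.7), np.float64(1.0))
(33.6, np.float64(3.9), np.float64(-0.0), np.float64(0.9))
(31.8, np.float64(4.7), np.float64(-0.2), np.float64(1.2))
(30.0, np.float64(4.5), np.float64(-0.5), np.float64(1.2))
(28.2, np.float64(4.7), np.float64(0.3), np.float64(0.8))
(26.4, np.float64(4.4), np.float64(-0.5), np.float64(0.8))
[(28.2, np.float64(4.7), np.float64(0.3), np.float64(0.8)), (27.6, np.float64(4.0), np.float64(0.4), np.float64(0.8)), (27.0, np.float64(4.3), np.float64(-0.3), np.float64(1.0)), (26.4, np.float64(4.4), np.float64(-0.5), np.float64(0.8)), (25.8, np.float64(4.4), np.float64(-0.4), np.float64(0.6)), (25.2, np.float64(3.7), np.float64(-0.2), np.float64(4.6))]
contact base 0.8004827298615049 0.08469999999999979 [0.56772095 0.14874286 0.08486586] 0.02363365950076065 34.7583
```

Clear foot contact at a bottom height of about 25.6 mm, with no lateral jamming. Next I press to about 11 N, ease back, release and look.

Run:
```python
from m import *
st=np.load("st.npy"); p=st[:3].copy(); base=st[3]; f0=st[4:]
def rd(n=5): return (np.mean([(bot.pause(.02),readout.sense()["ft_force"])[1] for _ in range(n)],0)-f0)[2]-base
f=rd(); print(f)
while f<10.2 and st[2]-p[2]<.0025:
    p[2]-=float(np.clip((11-f)/8e3*.7,.00015,.0004)); bot.move_linear(p,velocity=.008); f=rd(); print(round((p[2]-.0595)*1e3,2),round(f,2))
bot.pause(.5); print("held",rd(),readout.sense()["ee_pos"][2])
p[2]+=.0006; bot.move_linear(p,velocity=.008); print("eased",rd())
effector.grip(.06); bot.pause(.3); s=readout.sense(); print(s["width"],s["ft_force"],s["grasp_force"],s["time_s"])
bot.move_linear(p+[0,0,.11],velocity=.12)
yaw=np.radians(15.7);ex=A([np.cos(yaw),np.sin(yaw),0])
bot.move_linear(p+[0,0,.11]+.05*ex,velocity=.15); bot.pause(.3)
c=wrist("e0"); cv2.imwrite("pics/e0c.png",cv2.resize(c["color"][40:320,80:480],(800,560)))
# cell in meter frame: centre z expected
zt=st[2]+.019-.0325+.046-.0
uv,P=stripe(c,A([.5682,.15]),zt,2,16,.03); r=cv2.minAreaRect((P*1000).astype(np.float32)); print("stripe",len(P),r)
ey=A([-ex[1],ex[0]]); print("meter coords",(A(r[0])/1000-[.5682,.15])@np.c_[ex[:2],ey]*1000)
uv,P=stripe(c,A([.569,.149]),.06,18,32,.07,90); d=P-[.5682,.15]; X=d@ex[:2]*1000;Y=d@ey*1000; k=abs(X)<6
X,Y=X[k],Y[k]; print("line x",X.mean(),"ends",Y.min(),Y.max()); print(readout.sense()["time_s"])
m=P  # cap top depth
C=cloud(c); H=hsv(c); u0=uv.mean(0).astype(int)
```

```text
4.189851393745418
24.8 6.01
24.4 7.68
24.11 9.44
23.96 10.28
held 10.258043298315002 0.08409412526254417
eased 7.452193127275834
0.05986285963642461 [-0.39738205 -0.35497382 -0.34716101] 0.0 38.1667
stripe 0 ((0.0, 0.0), (0.0, 0.0), 0.0)
meter coords [-587.59151722    9.35141144]
line x -0.24118787365097036 ends -62.77460224727604 62.64515339928373
40.0667
```

View pics/e0c.png

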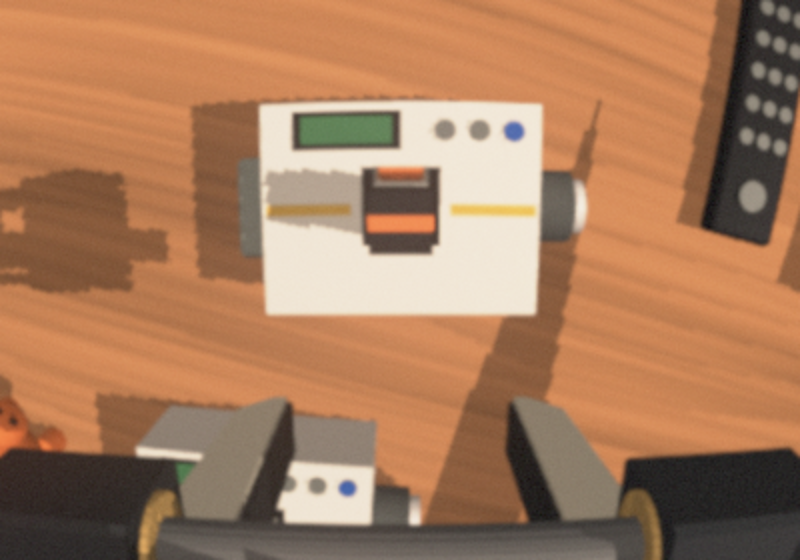

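The view shows the cell standing upright in the well, released. The cap stripe is at crop (400,223), parallel to the yellow marks at (310,210) and (492,210). One numeric check on the saved image follows.

Run:
```python
from m import *
c=pickle.load(open("e0.pkl","rb")); yaw=np.radians(15.7);E=A([[np.cos(yaw),-np.sin(yaw)],[np.sin(yaw),np.cos(yaw)]])
zt=.0245+.092+.0005
uv,P=stripe(c,A([.5682,.15]),zt,2,14,.03,140); q=(P-[.5682,.15])@E*1000
k=(abs(q[:,0])<8); r=cv2.minAreaRect(q[k].astype(np.float32)); print(len(P),k.sum(),uv[k].mean(0),r)
C=cloud(c) if False else None
u=uv[k].mean(0).astype(int); print("depth",c["z_map"][u[1]-2:u[1]+3,u[0]-2:u[0]+3].mean())
R=cv2.Rodrigues(c["rvec"])[0]; X=onplane(c,uv[k],zt).mean(0); print("expected depth",(R@X+np.ravel(c["tvec"]))[2])
```

```text
432 328 [279.93902439 151.25609756] ((0.03999686241149902, -0.16518592834472656), (6.856653213500977, 25.556489944458008), 0.04436589777469635)
depth 0.24068004
expected depth 0.2416411779084076
```

The cap is centred in meter coordinates at (0.0, -0.2) mm with 0° yaw error, and its height matches the foot. I'm handing the job in.

```bash
python3 -c "
from h import *
print(ticket.finish_job())"
```

```text
the job is handed in; nothing more can be done
None
```

The cell was pressed onto the foot at about 10.3 N and now stands released and upright in the nearest photometer's well, centred to about 0.2 mm with its clear faces along the light path; the job is handed in, but no verdict came back.

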